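# Thread the return spring onto the eyelet press

## Robot

A 6-joint arm with a two-finger parallel gripper is mounted at the origin on a cart in front of the work surface, level with it; the furniture and walls round the work are solid. World frame = base frame: x ahead of the robot, y to its left, z up, the work surface at z = 0. Lengths are in mm, angles in rad, forces in N, time in s.
With the tool pointing down it reaches from about 300 to 775 mm from the base axis. Payload 14.6 kg.
Tool frame: the origin (TCP) lies midway between the tips of the shut fingers; the grasp point (between the pads) lies 19 mm behind it; z points along the fingers, y is the direction in which the jaws open and shut (so a half turn about z gives the same grasp; the last joint's range is limited). The gripper opens to 94 mm and grips with 3 to 60 N. Pads are 16 mm wide; open, the fingers measure 119 mm over their backs; the gripper's body (75 mm by 177 mm) begins 78 mm behind the grasp point.
Start: joints at [-1.194, 0.3, 1.521, -0, 1.321, -0.067], TCP at [236.148, -496.713, 205.446] pointing down, gripper open.
Joint ranges: [-3.03, 3.03], [-0.79, 2.21], [0.23, 2.52], [-1.04, 4.18], [0, 3.07], [-2.55, 2.55]. Speed limits (rad/s): [2.22, 2.22, 2.57, 3.14, 3.14, 3.14].

## Interface

Orientations are given as [roll, pitch, yaw] about the fixed x, y, z axes, in that order (R = Rz(yaw) Ry(pitch) Rx(roll)).
In Python, from cell import manip gives the robot as it stands.
- The arm moves only by the tool play_rows, never from a script. Its argument "commands" is a list of rows, each an object of numbers: "x", "y", "z": the shift along the tool's x, y, z in m; "wx", "wy", "wz": the turn, a rotation vector about the tool's x, y, z in degrees; "grip": the opening, from 0 (shut) to 1 (fully open). In form: [{"x": .., "y": .., "z": .., "wx": .., "wy": .., "wz": .., "grip": ..}, ...]. A call has 1 to 20 rows; each row shifts and turns the commanded pose from where the row before left it, along the tool's axes as they then stand; what a row does not reach is not made up. A row lasts 1/8 s, in which the tool goes at most 62.5 mm and 10.7 degrees, less where a joint would pass 70% of its speed; a pose out of reach is approached as far as the arm can. A call is refused whole if a number of a shift passes 0.0625 or a number of a turn 10.7, either way. A call with a gripper value outside its range is refused whole. The fingers move at their own pace and stop on an object; "squeeze" is the grip in N (left out, the last holds). Time passes only in rows, so rows that do not move let the fingers close. It gives the time, the measured TCP pose, the force and the opening at its end, in the units of the state.
- manip.read_state(): the state, without advancing time (a new reading comes with each control period).
- manip.camera(name): name is "scene" or "top"; returns (picture, depth): 420x560x3 uint8, red, green, blue; 420x560 float32, mm along the optical axis (not along the pixel's ray), 0 where there is no reading.
- manip.camera_info(name): a dict with "intrinsics" (3x3 intrinsics, pixels), "k1" (the pictures are not rectified: a ray, as slopes to the right and down, at radius r is drawn at 1 + k1 r^2 times it, then the intrinsics apply), "camera_from_world" (4x4, takes a point from world to camera coordinates). Camera axes: x right, y up, looking along -z (the intrinsics and any distortion apply to the point x, -y, -z); pixel columns grow to the right and rows downward; lengths in mm; the calibration is good to about 2 mm. A picture is of the moment at which its call begins. camera_info takes no time and is no camera call.
- manip.sign_off(): hands the job in, once; it reports no verdict.
The state is a dict: "clock": time; "joints": joint angles; "qd": joint speeds; "effort": joint torques, N m; "eef_pos": TCP position; "eef_rot": TCP orientation; "wrist_force": force on the tool from outside, world axes, zero at the start; "moment": the same for the moment, N m; "finger_gap": finger opening in mm.
Only numpy, scipy, OpenCV 4.12 (cv2) and the standard library are available. Lean on these libraries where they do the work, as an engineer would, in place of code of your own. Each camera call takes 0.05 s, during which the arm holds its last target.

## Task

Fit the long return spring over the upright rod of the frame-eyelet press, ferrule end up. Ease it down gently, twisting it slightly wherever its end snags on the rod, until its bottom coil sits fully home on the seat, then let go. Leave the short spare spring and the other things on the bench where they are.

Things in the scene. Friction and masses are not known exactly. Their poses are not given: they have to be found in the camera images.
- spring_mid (a point): Long steel compression spring, upright, loose, 90 mm tall, 0.18 kg: 60 mm of bare coils (34 mm outside, 27 mm bore) under a dark 30 mm ferrule. This point: on its axis, half-way up, 45 mm below the ferrule's top. z is up its axis; the tang at its bottom (see spring_foot) points to its own -x, so its orientation tells where the tang is: facing the robot to about 0.5 rad at the start.
- spring_ferrule (a point): Centre of the long spring's ferrule, a smooth dark steel tube 38 mm outside, 28 mm bore, 30 mm tall: grip it here. 30 mm above spring_mid, same axes. Below it the coils yield under axial load: 1 N preload, then 0.5 N per mm, up to 18 mm.
- spring_foot (a point): Centre of the underside of the long spring's bottom coil, 45 mm under spring_mid when the spring is not compressed; same axes. Here the wire end is bent inward as a tang, 3 mm thick, on the -x side only, reaching to 6 mm from the axis. It has to run down the rod's keyway.
- stand_seat (a point): Centre of the seat of the eyelet press: top of a round steel collar 48 mm wide, 24 mm above the bench, on a fixed grey base plate 100 x 110 x 16 mm with bolt heads and a small anvil, 29 mm high, on its +y side. Axes of the base: z up, front = -x. The steel rod stands upright on this point. Pressing the spring with more than 20 N damages it.
- rod_shoulder (a point): On the rod's axis, 62 mm above the seat; axes of the base. Rod tip: 24 mm thick, bevelled over its last 4 mm to a flat shoulder here, 20 mm thick, then a round-nosed pilot 8 mm thick, 12 mm long. One keyway (4.8 mm wide, to 5 mm from axis) starts here, facing the base's front to within 0.8 rad either way: not reported, feel or see it. The spring snags until the tang meets it (0.1 rad to spare).
- rod_ledge (a point): On the rod's axis, 34 mm above the seat; axes of the base. The tip's keyway runs straight down to a neck, 10 mm thick, between 42 and 34 mm above the seat. Below is a 24 mm sleeve with a like keyway down to the seat, turned from the tip's by 0.4 to 1.3 rad clockwise seen from above (not reported): the tang snags on the ledge here until turned on to it. Neither part turns.
- short_spring_mid (a point): Centre of the short spare spring, 34 mm wide and 52 mm tall, bare coils with no ferrule, standing upright and loose; not to be used. It and the long spring may stand in either place.
- queen_cage: Small yellow slotted queen cage, 22 x 62 x 16 mm, lying loose near the front edge; origin at its underside. Bystander.
- honey_jar: Small honey jar with a yellow lid, 62 mm wide and 71 mm tall, loose at the back; origin at its underside. Bystander.
- pen: Marking pen, 12 x 130 x 14 mm, lying loose near the front edge; origin at its underside. Bystander.
- stand: The fixed base of the eyelet press; origin at the centre of its underside, 24 mm under stand_seat, same axes.
- spring: The long spring once more; origin on its axis, 45 mm under spring_mid.

How it is judged (in metres and radians):
On the way:
1. the long spring's end is on the rod with its tang down in the rod tip's keyway, foot more than 8 mm below the rod's shoulder (z of spring_foot in the frame of stand_seat below 0.054 m and horizontal distance between spring_foot and stand_seat below 0.005 m), for 0.1 s.
At the end, for the whole second after the job is handed in: The long spring stands on the press's rod, ferrule up and upright to within 0.12 rad, its bottom coil within 4 mm of the seat in height and within 5 mm of its centre, released and at rest (z of spring_foot in the frame of stand_seat between -0.004 and 0.004 m and horizontal distance between spring_foot and stand_seat below 0.005 m and angle between spring_mid's own z axis and vertical below 0.12 rad and linear speed of spring below 0.02 m/s); the robot touches nothing.
It fails at once if the spring is pressed against the press with more than 20 N (contact force between spring and stand above 20 N).
It fails at once if the short spare spring is moved by more than 20 mm (distance of short_spring_mid from where it was at the start of the episode above 0.02 m).
It fails at once if a bystander (queen cage, honey jar, pen) is moved by more than 20 mm (distance of any of queen_cage, honey_jar, pen from where it was at the start of the episode above 0.02 m).
It also fails if it takes over 54 s, if anything falls off the work surface, if the arm or the gripper's body presses on something with over 40 N, if the wrist force passes 120 N, or if a joint passes its speed limit or range.

## Working session

There is one attempt and no reset: what is moved stays moved. The work goes in short steps, Python scripts to look and compute and a tool call to move; the robot and the scene stay as the last step left them, time stands still between calls to the robot, and variables do not carry over. Pictures are saved under pics/ and viewed, and the job is handed in when it is done.

Besides the shell and the picture viewer there is one more tool, called after "Call:" in YAML: its name, and indented under it one key for each argument. play_rows: Moves the arm, as the interface text tells. Its arguments: {"type":"object","properties":{"commands":{"type":"array"},"squeeze":{"type":"number"}},"required":["commands"]}

```bash
mkdir -p pics; ls; python3 - <<'E'
from cell import manip
import cv2,numpy as np
for n in("scene","top"):
    p,d=manip.camera(n); cv2.imwrite(f"pics/{n}0.png",p[:,:,::-1]); np.save(f"{n}0_d.npy",d);np.save(f"{n}0_p.npy",p)
    i=manip.camera_info(n); print(n,np.round(i["intrinsics"],1).tolist(),i["k1"],np.round(i["camera_from_world"],3).tolist())
print(manip.read_state())
E
```

```text
pics
scene [[463.9, 0.0, 273.6], [0.0, 463.9, 210.2], [0.0, 0.0, 1.0]] -0.09672695892512596 [[-0.798, -0.603, 0.008, 300.485], [0.375, -0.486, 0.79, -316.88], [-0.473, 0.633, 0.613, -561.759], [0.0, 0.0, 0.0, 1.0]]
top [[468.1, 0.0, 275.3], [0.0, 468.1, 204.9], [0.0, 0.0, 1.0]] -0.10517704160870629 [[-0.024, -1.0, 0.009, -157.914], [0.998, -0.023, 0.059, -525.689], [-0.058, 0.01, 0.998, -910.551], [0.0, 0.0, 0.0, 1.0]]
{'clock': 0.1, 'joints': array([-1.19362067e+00,  3.00400079e-01,  1.52151858e+00,  1.08025528e-05,
        1.32069773e+00, -6.65874947e-02]), 'qd': array([ 0.0015287 , -0.00151606, -0.00308523,  0.00044432,  0.00173216,
       -0.00277735]), 'effort': array([ 1.24575065e-03, -5.32644618e+01, -3.53283978e+01,  7.10185105e-02,
        2.34759471e-02, -6.68941084e-05]), 'eef_pos': array([ 236.05704613, -496.50649649,  204.95172753]), 'eef_rot': array([-3.14057188e+00, -7.85581309e-05,  4.43760431e-01]), 'wrist_force': array([0.31659746, 0.30092856, 0.06241724]), 'moment': array([ 0.04659766, -0.03423559,  0.00910464]), 'finger_gap': 94.15944326386108}
```

View pics/scene0.png

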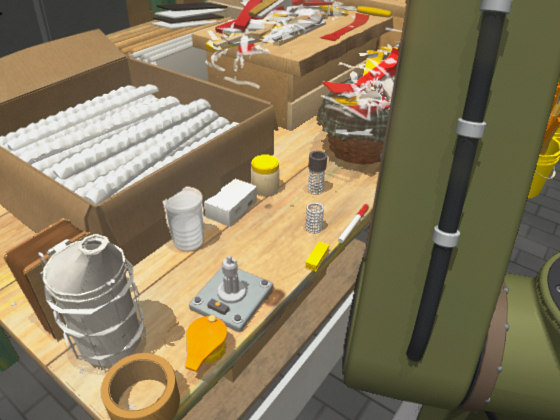

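View pics/top0.png

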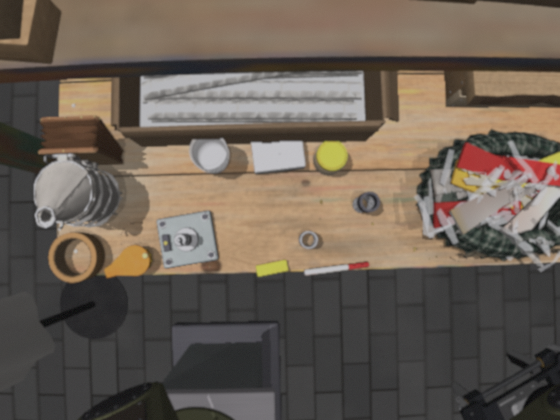

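The scene picture shows the long spring with its dark ferrule at (317,172), the short one at (314,217), and the rod at (231,270). In the top picture the long spring is at (368,203), the short one at (309,240), and the rod at (186,239).

```bash
cat > h.py <<'E'
import numpy as np,cv2
from cell import manip
class Cam:
    def __init__(s,n):
        i=manip.camera_info(n); s.K=np.array(i["intrinsics"]); s.k=i["k1"]; s.T=np.array(i["camera_from_world"])
        s.R=s.T[:3,:3]; s.c=-s.R.T@s.T[:3,3]
    def proj(s,P):
        q=np.atleast_2d(P)@s.R.T+s.T[:3,3]; a=q[:,:2]*[1,-1]/-q[:,2:]; r2=(a**2).sum(1,keepdims=True)
        return a*(1+s.k*r2)*[s.K[0,0],s.K[1,1]]+s.K[:2,2]
    def ray(s,uv):
        D=np.array([s.k,0,0,0,0.]); u=cv2.undistortPoints(np.array(uv,float).reshape(-1,1,2),s.K,D).reshape(-1,2)
        d=np.c_[u[:,0],-u[:,1],-np.ones(len(u))]; return d@s.R   # per unit depth
    def plane(s,uv,z):
        d=s.ray(uv); return s.c+d*((z-s.c[2])/d[:,2])[:,None]
    def pts(s,uv,dep): return s.c+s.ray(uv)*np.array(dep).reshape(-1,1)
def tri(ca,ua,cb,ub):
    A=[];b=[]
    for c,u in((ca,ua),(cb,ub)):
        d=c.ray([u])[0]; d/=np.linalg.norm(d); M=np.eye(3)-np.outer(d,d); A.append(M);b.append(M@c.c)
    A=np.vstack(A);b=np.hstack(b); x=np.linalg.lstsq(A,b,rcond=None)[0]; return x,np.abs(A@x-b).max()
def crop(p,u,v,w,s,fn):
    q=p[max(0,v-w):v+w,max(0,u-w):u+w,::-1]; cv2.imwrite(fn,cv2.resize(q,None,fx=s,fy=s,interpolation=cv2.INTER_CUBIC))
E
python3 - <<'E'
from h import *
S=np.load("scene0_p.npy");T=np.load("top0_p.npy");Sd=np.load("scene0_d.npy");Td=np.load("top0_d.npy")
a=[]
for p,u,v in((S,231,280),(S,317,185),(T,186,239),(T,368,203)):
    a.append(cv2.resize(p[v-30:v+30,u-40:u+40,::-1],(400,300),interpolation=cv2.INTER_CUBIC))
cv2.imwrite("pics/z0.png",np.vstack([np.hstack(a[:2]),np.hstack(a[2:])]))
cs,ct=Cam("scene"),Cam("top")
print(cs.c,ct.c)
print(cs.R.T)
# points by depth
for nm,c,d,p in(("s",cs,Sd,S),("t",ct,Td,T)):
    vv,uu=np.mgrid[0:420,0:560]; P=c.pts(np.c_[uu.ravel(),vv.ravel()],d.ravel()); P[d.ravel()==0]=np.nan
    np.save(nm+"P.npy",P.reshape(420,560,3))
    for (u,v) in {"s":[(231,262),(230,275),(317,155),(317,168),(240,310),(290,270)],"t":[(186,239),(175,262),(366,196),(309,235),(330,155)]}[nm]:
        print(nm,u,v,np.round(P.reshape(420,560,3)[v,u]))
E
```

```text
[ 92.97117317 382.86771092 592.49169661] [ 467.74257974 -161.18927741  941.07583646]
[[-0.79765354  0.37475144 -0.47255707]
 [-0.60306664 -0.48557172  0.63287498]
 [ 0.00771046  0.78979837  0.61331809]]
s 231 262 [455.   7.  88.]
s 230 275 [451.  16.  69.]
s 317 155 [ 531. -358.   79.]
s 317 168 [ 511. -328.   69.]
s 240 310 [423.  28.  17.]
s 290 270 [ 421. -107.    1.]
t 186 239 [459.  -4.  81.]
t 175 262 [414.  30.  15.]
t 366 196 [ 534. -348.   35.]
t 309 235 [ 461. -237.   -1.]
t 330 155 [ 610. -275.   70.]
```

View pics/z0.png

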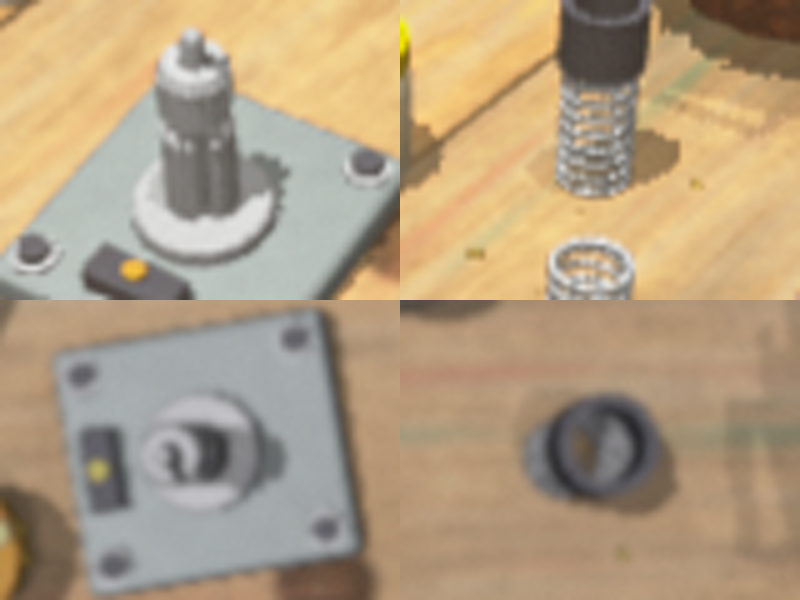

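```bash
python3 - <<'E'
from h import *
S=np.load("scene0_p.npy");T=np.load("top0_p.npy")
def z(p,u0,v0,w,h,s): return cv2.resize(p[v0:v0+h,u0:u0+w,::-1],None,fx=s,fy=s,interpolation=cv2.INTER_NEAREST)
cv2.imwrite("pics/z1.png",np.hstack([z(S,212,252,40,60,10),z(T,164,214,40,60,10)]))
cv2.imwrite("pics/z2.png",np.hstack([z(S,297,145,40,60,10),z(T,348,180,40,60,10)]))
E
```

```text
(no output)
```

View pics/z1.png

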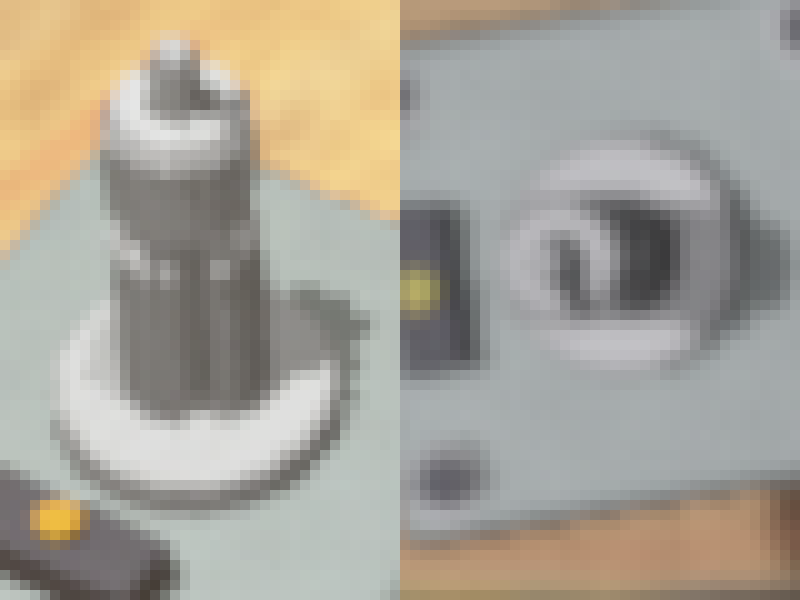

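View pics/z2.png

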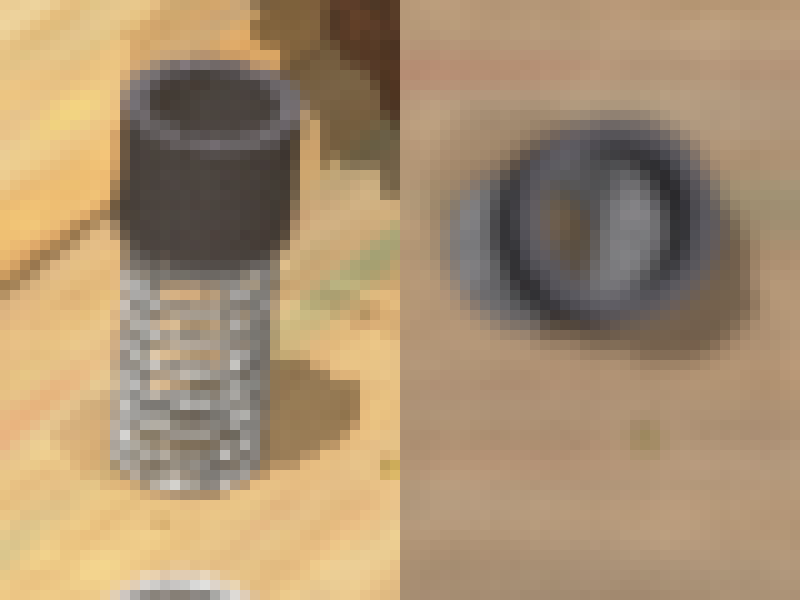

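```bash
python3 - <<'E'
from h import *
cs,ct=Cam("scene"),Cam("top")
for nm,c,roi in(("scene",cs,(180,255,100,80)),("top",ct,(145,200,85,80))):
    p=np.load(nm+"0_p.npy"); hsv=cv2.cvtColor(p,cv2.COLOR_RGB2HSV).astype(int)
    u0,v0,w,h=roi; H=hsv[v0:v0+h,u0:u0+w]; 
    m=~((H[...,0]<28)&(H[...,1]>55)) if nm=="scene" else ~((H[...,0]<30)&(H[...,1]>45))
    m=m.astype(np.uint8)*255
    m=cv2.morphologyEx(m,cv2.MORPH_OPEN,np.ones((3,3)))
    cn=max(cv2.findContours(m,0,cv2.CHAIN_APPROX_NONE)[0],key=cv2.contourArea)
    out=cv2.cvtColor(p,cv2.COLOR_RGB2BGR)[v0:v0+h,u0:u0+w].copy()
    cv2.drawContours(out,[cn],-1,(0,0,255),1)
    cv2.imwrite(f"pics/m_{nm}.png",cv2.resize(out,None,fx=5,fy=5,interpolation=0))
    Q=cn[:,0]+[u0,v0]
    W=c.plane(Q,16)[:,:2]
    r=cv2.minAreaRect(W.astype(np.float32)); print(nm,r)
    # ellipse of ferrule rim
E
python3 -c "
import cv2,numpy as np
a=cv2.imread('pics/m_scene.png');b=cv2.imread('pics/m_top.png')
cv2.imwrite('pics/m.png',cv2.resize(np.hstack([a,b]),None,fx=.85,fy=.85))"
```

```text
scene ((459.57354736328125, 1.9764251708984375), (108.50459289550781, 134.22994995117188), 8.745062828063965)
top ((457.9609680175781, 6.1143951416015625), (100.06616973876953, 110.52032470703125), 8.477359771728516)
```

View pics/m.png

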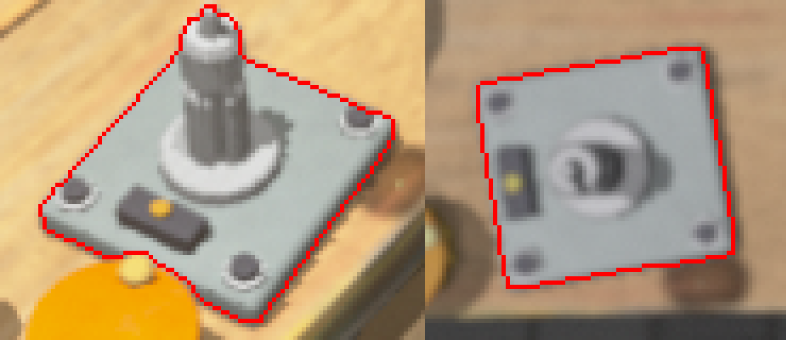

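```bash
python3 - <<'E'
from h import *
cs,ct=Cam("scene"),Cam("top")
t=np.linspace(0,2*np.pi,80)
def circ(x,y,z,r): return np.c_[x+r*np.cos(t),y+r*np.sin(t),z+0*t]
def draw(x,y,rings,boxes,fn,azs=[]):
    o=[]
    for nm,c,(u0,v0,w,h) in(("scene",cs,boxes[0]),("top",ct,boxes[1])):
        p=np.load(nm+"0_p.npy"); s=10
        im=cv2.resize(p[v0:v0+h,u0:u0+w,::-1],None,fx=s,fy=s,interpolation=0).copy()
        for z,r in rings:
            q=((c.proj(circ(x,y,z,r))-[u0,v0]+.5)*s).astype(int); cv2.polylines(im,[q],True,(0,0,255),1)
        for z,r,a,col in azs:
            a=np.radians(a); q=((c.proj([[x+r*np.cos(a),y+r*np.sin(a),z]])[0]-[u0,v0]+.5)*s).astype(int); cv2.circle(im,q.tolist(),3,col,-1)
        o.append(im)
    cv2.imwrite(fn,np.hstack(o))
azs=[(86,7.5,a,(0,255,0)) for a in(145,170,195,220)]+[(z,12,a,(255,0,0)) for z in(26,40,56) for a in (110,130,150,170)]
draw(458,6,[(24,24),(86,10),(82,12),(98,3),(58,12)],((212,252,40,60),(164,214,40,60)),"pics/o1.png",azs)
E
```

```text
(no output)
```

View pics/o1.png

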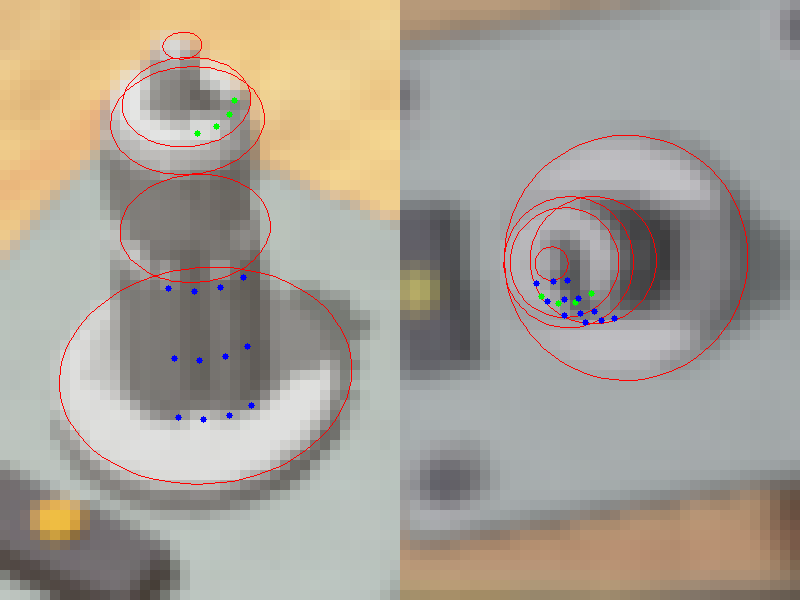

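```bash
python3 - <<'E'
from h import *
o=[]
for nm,(u0,v0,w,h) in(("scene",(219,253,24,44)),("top",(170,224,24,44))):
    p=np.load(nm+"0_p.npy")[v0:v0+h,u0:u0+w,::-1]
    g=cv2.cvtColor(p,cv2.COLOR_BGR2GRAY); 
    e=cv2.createCLAHE(3,(3,3)).apply(cv2.resize(g,None,fx=13,fy=13,interpolation=cv2.INTER_NEAREST)); o.append(e)
    if nm=="scene": print(g[3:30,4:22+2])
    else: print(g[:22])
cv2.imwrite("pics/e1.png",np.hstack(o))
E
```

```text
[[200 202 203 204 203 211 215 199 185 195 203 206 207 205 205 205 203 208
  209 208]
 [202 204 204 197 183 197 206 178 157 198 208 208 209 207 204 203 207 211
  211 211]
 [205 209 209 186 156 166 172 142 143 209 219 215 209 204 204 207 211 212
  211 211]
 [211 220 222 194 153 145 141 124 130 206 224 222 211 204 207 211 214 214
  212 211]
 [214 224 229 206 156 137 132 117 112 174 197 219 210 196 205 213 215 214
  212 209]
 [214 224 229 196 149 137 131 118 100 108 139 183 176 157 197 211 213 211
  210 208]
 [211 227 230 187 144 136 130 118 108 102 120 141 133 141 197 209 209 206
  203 204]
 [202 223 228 211 178 155 143 142 164 157 160 152 142 153 192 206 206 201
  198 200]
 [187 213 223 226 221 207 192 188 214 217 211 180 148 140 171 198 199 195
  195 199]
 [181 197 206 221 227 229 225 214 220 220 208 174 149 132 157 191 193 192
  196 201]
 [175 182 186 199 207 213 207 205 198 189 171 158 152 133 144 188 196 198
  202 205]
 [154 168 181 187 188 190 179 179 175 171 169 151 134 123 140 188 202 205
  207 207]
 [127 137 161 168 176 186 173 170 162 158 152 128 107 114 139 177 189 196
  207 
[... 2718 characters left out ...]
49 166 168 176 182 180 175 166 139 104 104 145 178 177 142  99  77
   77  63  59  83 118 133]
 [109 146 164 168 175 181 176 172 168 143 103  91 133 172 173 141  97  76
   75  63  59  84 117 130]
 [105 140 161 164 170 180 179 173 159 129  92  88 131 167 165 129  86  70
   69  63  64  90 119 132]
 [ 94 128 152 162 166 176 182 178 163 135  97  88 128 160 152 115  80  71
   68  63  75 102 123 131]
 [ 86 119 148 161 163 166 175 179 175 160 122  93 113 142 138 107  82  74
   70  73  93 116 127 132]
 [ 83 113 147 164 163 159 164 171 175 168 138 104 102 122 130 112  94  86
   85  99 114 126 130 132]
 [ 77 111 145 164 164 160 159 161 163 160 148 130 123 133 138 134 126 124
  128 137 142 144 137 132]]
```

View pics/e1.png

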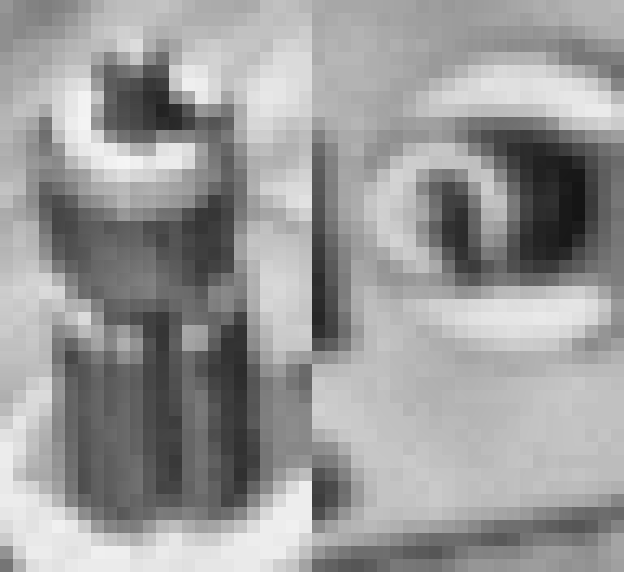

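```bash
python3 - <<'E'
from h import *
cs,ct=Cam("scene"),Cam("top")
ax=np.array([459,6.5])
# shift of each view so that axis agrees
print("proj shoulder ctr",cs.proj([[459,6.5,86],[459,6.5,58],[459,6.5,26]]),ct.proj([[459,6.5,86],[459,6.5,24]]))
for uv in((181.5,243),(182,244),(181.6,244)):
    w=ct.plane([uv],86)[0,:2]-ax; print("top",w,np.degrees(np.arctan2(w[1],w[0]))%360)
for uv in((234.5,262),(235.5,262),(236,263)):
    for z in(86,84):
        w=cs.plane([np.array(uv)+[.5,-.6]],z)[0,:2]-ax; print("scene",w,np.hypot(*w),np.degrees(np.arctan2(w[1],w[0]))%360)
# ferrule rim ellipses
for nm,c,(u0,v0,w,h),hi in(("scene",cs,(300,145,40,35),0),("top",ct,(348,185,40,36),0)):
    p=np.load(nm+"0_p.npy")[v0:v0+h,u0:u0+w]; H=cv2.cvtColor(p,cv2.COLOR_RGB2HSV)
    m=((H[...,1]<(75 if nm=="scene" else 60))&(H[...,2]<(150 if nm=="scene" else 125))).astype(np.uint8)*255
    print("\n".join("".join("#" if x else "." for x in r) for r in m))
E
```

```text
proj shoulder ctr [[229.44237101 261.56520921]
 [230.36113497 274.18622356]
 [231.3659489  287.87970164]] [[179.67561785 239.21724501]
 [185.83207966 238.76246688]]
top [-6.97149813 -3.24964069] 204.99174820484708
top [-8.81422878 -4.14026411] 205.16062031244465
top [-8.79900972 -3.40467647] 201.15337753336888
scene [-6.61714103 -5.58075306] 8.656290202367078 220.14355650150856
scene [-5.19792058 -7.0889652 ] 8.790438328367728 233.74959923584805
scene [-7.85165834 -6.53459159] 10.215156677772931 219.76913084447668
scene [-6.43731267 -8.04657019] 10.304673029918842 231.33994636728295
scene [-9.92077767 -5.32018903] 11.257275015890881 208.20320587923567
scene [-8.5146024  -6.82737227] 10.913819960262064 218.7241298505992
........................................
........................................
........................................
........................................
........................................
........................................
.............#########..................
...........##############...............
..........#################.............
..
[... 1839 characters left out ...]
...
......##########..###..##########.......
........#########.###...########........
........#############...########........
........#############.#########.........
.......########################.........
.......#######################..........
........####################............
..........#################.............
............###...#####.................
........................................
........................................
........................................
........................................
........................................
........................................
........................................
........................................
```

```bash
python3 - <<'E'
from h import *
cs,ct=Cam("scene"),Cam("top")
print(cs.plane([[317.5,155]],90),ct.plane([[368.6,201.6]],90), tri(cs,[317.5,155],ct,[368.6,201.6]))
# foot from scene: bottom coil ellipse
print("foot",cs.plane([[297+19-.5,145+49.3-.5],[297+19-.5,145+45-.5]],0))
print("short top", ct.plane([[309,239]],52), "jar lid",ct.plane([[331,156]],71))
# edges for short/other geometry
print("cage",ct.plane([[257,269],[287,267]],16),"pen",ct.plane([[305,272],[368,265]],10))
# tall things near path
tp=np.load("tP.npy")
for u,v in((210,150),(80,190),(280,155),(450,200),(370,110)): print(u,v,np.round(tp[v,u]))
E
```

```text
[[ 521.03607175 -342.04810231   90.        ]] [[ 519.50308296 -340.82317561   90.        ]] (array([ 519.68618577, -340.37661814,   91.29542896]), np.float64(0.2630839579467761))
foot [[ 512.24037739 -331.02712712    0.        ]
 [ 521.1261477  -344.71765599    0.        ]]
short top [[ 453.3820019  -232.47534117   52.        ]] jar lid [[ 608.19285952 -276.82687067   71.        ]]
cage [[ 396.35572543 -131.42807575   16.        ]
 [ 398.83620014 -190.53975056   16.        ]] pen [[ 387.579492   -226.16591196   10.        ]
 [ 397.8724637  -352.30285831   10.        ]]
210 150 [620. -53. 100.]
80 190 [544. 153. 184.]
280 155 [ 617. -182.   40.]
450 200 [ 516. -472.  146.]
370 110 [ 696. -355.   68.]
```

```bash
python3 - <<'E'
import numpy as np
for f in("tP.npy","sP.npy"):
    P=np.load(f).reshape(-1,3); P=P[~np.isnan(P[:,0])]
    for y0 in range(-560,-380,30):
        m=(P[:,1]>y0)&(P[:,1]<y0+30)&(P[:,2]>40)&(P[:,0]>330)&(P[:,0]<640)
        if m.any(): print(f,y0,m.sum(),P[m].min(0).round(),P[m].max(0).round())
    m=(P[:,2]>40)&(P[:,0]>560)&(P[:,0]<720)&(P[:,1]>-400)&(P[:,1]<50); print(P[m].min(0),P[m].max(0))
E
```

```text
tP.npy -560 1707 [ 410. -560.   84.] [ 640. -530.  209.]
tP.npy -530 2009 [ 414. -530.   71.] [ 635. -500.  205.]
tP.npy -500 1818 [ 434. -500.   83.] [ 621. -470.  192.]
tP.npy -470 1703 [ 441. -470.   90.] [ 600. -440.  196.]
tP.npy -440 758 [ 454. -440.   88.] [ 600. -410.  570.]
tP.npy -410 1274 [ 599. -410.  563.] [ 640. -380.  613.]
[ 581.03564048 -399.98787645   40.00024611] [719.97496605  49.98728337 670.63050251]
sP.npy -560 310 [ 460. -560.   43.] [ 639. -530.  208.]
sP.npy -530 603 [ 446. -530.   40.] [ 634. -500.  207.]
sP.npy -500 1238 [ 440. -500.   40.] [ 616. -470.  193.]
sP.npy -470 1401 [ 442. -470.   52.] [ 597. -440.  196.]
sP.npy -440 376 [ 455. -440.   86.] [ 569. -413.  193.]
[ 579.86185122 -399.98854164   40.00250821] [719.98724556  49.94146138 164.61754761]
```

Call:
play_rows:
  commands:
    - {"z": -0.025}
    - {"z": -0.025,"x": 0.02}
    - {"x": 0.0375,"y": -0.0023}
    - {"x": 0.0375,"y": -0.0023}
    - {"x": 0.0375,"y": -0.0023}
    - {"x": 0.0375,"y": -0.0023}
    - {"x": 0.0375,"y": -0.0023}
    - {"x": 0.0375,"y": -0.0023}
    - {"x": 0.0375,"y": -0.0023}
    - {"x": 0.04,"y": -0.0025}
    - {"wz": -9.2}
    - {"wz": -9.2}
    - {"wz": -9.2}
    - {"wz": -9.2}
    - {"wz": -9.2}
    - {"wz": -9.2}
    - {"wz": -9.4}
    - {}
    - {}

```text
$.commands[0]: bad value
```

```bash
python3 - <<'E'
from h import *
s=manip.read_state()
for k in("clock","joints","eef_pos","eef_rot","wrist_force"): print(k,np.round(s[k],3))
E
```

```text
clock 0.1
joints [-1.194  0.3    1.522  0.     1.321 -0.067]
eef_pos [ 236.057 -496.506  204.952]
eef_rot [-3.141 -0.     0.444]
wrist_force [0.317 0.301 0.062]
```

Call:
play_rows:
  commands:
    - {"x": 0,"y": 0,"z": -0.025,"wx": 0,"wy": 0,"wz": 0,"grip": 1}
    - {"x": 0.02,"y": 0,"z": -0.025,"wx": 0,"wy": 0,"wz": 0,"grip": 1}
    - {"x": 0.0375,"y": -0.0023,"z": 0,"wx": 0,"wy": 0,"wz": 0,"grip": 1}
    - {"x": 0.0375,"y": -0.0023,"z": 0,"wx": 0,"wy": 0,"wz": 0,"grip": 1}
    - {"x": 0.0375,"y": -0.0023,"z": 0,"wx": 0,"wy": 0,"wz": 0,"grip": 1}
    - {"x": 0.0375,"y": -0.0023,"z": 0,"wx": 0,"wy": 0,"wz": 0,"grip": 1}
    - {"x": 0.0375,"y": -0.0023,"z": 0,"wx": 0,"wy": 0,"wz": 0,"grip": 1}
    - {"x": 0.0375,"y": -0.0023,"z": 0,"wx": 0,"wy": 0,"wz": 0,"grip": 1}
    - {"x": 0.0375,"y": -0.0023,"z": 0,"wx": 0,"wy": 0,"wz": 0,"grip": 1}
    - {"x": 0.04,"y": -0.0025,"z": 0,"wx": 0,"wy": 0,"wz": 0,"grip": 1}
    - {"x": 0,"y": 0,"z": 0,"wx": 0,"wy": 0,"wz": -9.2,"grip": 1}
    - {"x": 0,"y": 0,"z": 0,"wx": 0,"wy": 0,"wz": -9.2,"grip": 1}
    - {"x": 0,"y": 0,"z": 0,"wx": 0,"wy": 0,"wz": -9.2,"grip": 1}
    - {"x": 0,"y": 0,"z": 0,"wx": 0,"wy": 0,"wz": -9.2,"grip": 1}
    - {"x": 0,"y": 0,"z": 0,"wx": 0,"wy": 0,"wz": -9.2,"grip": 1}
    - {"x": 0,"y": 0,"z": 0,"wx": 0,"wy": 0,"wz": -9.2,"grip": 1}
    - {"x": 0,"y": 0,"z": 0,"wx": 0,"wy": 0,"wz": -9.4,"grip": 1}
    - {"x": 0,"y": 0,"z": 0,"wx": 0,"wy": 0,"wz": 0,"grip": 1}

```text
clock: 2.35
eef_pos: [519.4, -341.4, 255.1]
eef_rot: [-3.141, -0.0, 1.57]
wrist_force: [-0.1, -0.3, 0.3]
finger_gap: 94.0
```

```bash
cat > st.py <<'E'
from h import *
s=manip.read_state()
for k in("clock","joints","eef_pos","eef_rot","wrist_force","moment","finger_gap"): print(k,np.round(s[k],3))
E
python3 st.py
```

```text
clock 2.35
joints [-0.64   0.434  1.225 -0.     1.483 -0.64 ]
eef_pos [ 519.355 -341.363  255.08 ]
eef_rot [-3.141 -0.     1.57 ]
wrist_force [-0.052 -0.285  0.301]
moment [-0.035 -0.099  0.011]
finger_gap 93.996
```

Call:
play_rows:
  commands:
    - {"x": 0.0006,"y": 0,"z": 0.03,"wx": 0,"wy": 0,"wz": 0,"grip": 1}
    - {"x": 0,"y": 0,"z": 0.03,"wx": 0,"wy": 0,"wz": 0,"grip": 1}
    - {"x": 0,"y": 0,"z": 0.03,"wx": 0,"wy": 0,"wz": 0,"grip": 1}
    - {"x": 0,"y": 0,"z": 0.03,"wx": 0,"wy": 0,"wz": 0,"grip": 1}
    - {"x": 0,"y": 0,"z": 0.025,"wx": 0,"wy": 0,"wz": 0,"grip": 1}
    - {"x": 0,"y": 0,"z": 0.02,"wx": 0,"wy": 0,"wz": 0,"grip": 1}
    - {"x": 0,"y": 0,"z": 0.02,"wx": 0,"wy": 0,"wz": 0,"grip": 1}
    - {"x": 0,"y": 0,"z": 0.014,"wx": 0,"wy": 0,"wz": 0,"grip": 1}
    - {"x": 0,"y": 0,"z": 0,"wx": 0,"wy": 0,"wz": 0,"grip": 0.5}
    - {"x": 0,"y": 0,"z": 0,"wx": 0,"wy": 0,"wz": 0,"grip": 0.3}
    - {"x": 0,"y": 0,"z": 0,"wx": 0,"wy": 0,"wz": 0,"grip": 0.3}
    - {"x": 0,"y": 0,"z": 0,"wx": 0,"wy": 0,"wz": 0,"grip": 0.3}
    - {"x": 0,"y": 0,"z": 0,"wx": 0,"wy": 0,"wz": 0,"grip": 0.3}
  squeeze: 35

```text
clock: 3.98
eef_pos: [519.5, -340.9, 56.7]
eef_rot: [3.141, 0.0, 1.571]
wrist_force: [-0.2, 0.1, -0.1]
finger_gap: 47.6
```

```bash
python3 st.py; python3 - <<'E'
from h import *
p,d=manip.camera("scene"); crop(p,317,175,45,7,"pics/g1.png")
E
```

```text
clock 3.975
joints [-0.64   0.607  1.443  0.     1.092 -0.64 ]
eef_pos [ 519.475 -340.887   56.671]
eef_rot [3.141 0.    1.571]
wrist_force [-0.243  0.057 -0.078]
moment [-0.022 -0.079 -0.001]
finger_gap 47.605
```

View pics/g1.png

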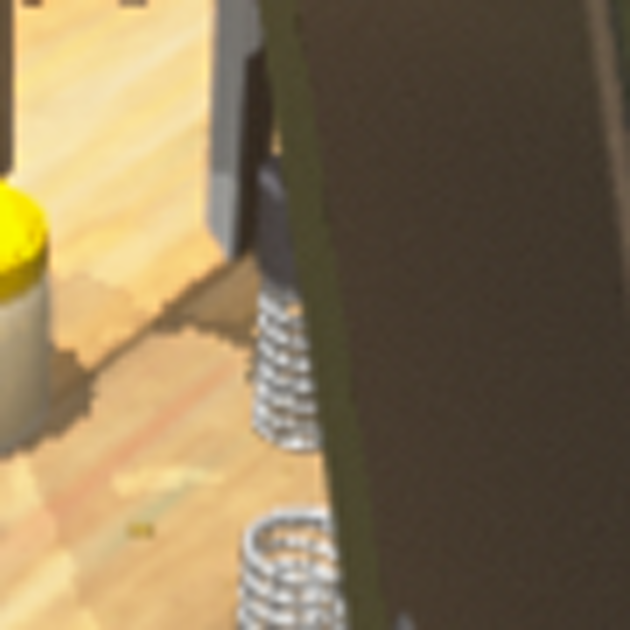

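The picture shows the far finger (at about (220,230) in the crop) still short of the ferrule, with the gap at 47.6 mm and closing. I'll keep closing, then lift.

Call:
play_rows:
  commands:
    - {"x": 0,"y": 0,"z": 0,"wx": 0,"wy": 0,"wz": 0,"grip": 0.25}
    - {"x": 0,"y": 0,"z": 0,"wx": 0,"wy": 0,"wz": 0,"grip": 0.25}
    - {"x": 0,"y": 0,"z": 0,"wx": 0,"wy": 0,"wz": 0,"grip": 0.25}
    - {"x": 0,"y": 0,"z": 0,"wx": 0,"wy": 0,"wz": 0,"grip": 0.25}
  squeeze: 35

```text
clock: 4.53
eef_pos: [519.4, -340.8, 56.4]
eef_rot: [3.142, -0.0, 1.571]
wrist_force: [0.5, -0.1, 0.7]
finger_gap: 37.8
```

```bash
python3 st.py
```

```text
clock 4.525
joints [-0.64   0.607  1.443  0.     1.092 -0.64 ]
eef_pos [ 519.449 -340.832   56.449]
eef_rot [ 3.142 -0.     1.571]
wrist_force [ 0.498 -0.146  0.665]
moment [-0.081 -0.122 -0.019]
finger_gap 37.763
```

Call:
play_rows:
  commands:
    - {"x": 0,"y": 0,"z": -0.015,"wx": 0,"wy": 0,"wz": 0,"grip": 0.25}
    - {"x": 0,"y": 0,"z": -0.03,"wx": 0,"wy": 0,"wz": 0,"grip": 0.25}
    - {"x": 0,"y": 0,"z": -0.035,"wx": 0,"wy": 0,"wz": 0,"grip": 0.25}
    - {"x": 0,"y": 0,"z": -0.03,"wx": 0,"wy": 0,"wz": 0,"grip": 0.25}
    - {"x": 0.0147,"y": -0.002,"z": -0.02,"wx": 0,"wy": 0,"wz": 0,"grip": 0.25}
    - {"x": 0.0296,"y": -0.005,"z": 0,"wx": 0,"wy": 0,"wz": 0,"grip": 0.25}
    - {"x": 0.036,"y": -0.006,"z": 0,"wx": 0,"wy": 0,"wz": 0,"grip": 0.25}
    - {"x": 0.036,"y": -0.006,"z": 0,"wx": 0,"wy": 0,"wz": 0,"grip": 0.25}
    - {"x": 0.036,"y": -0.006,"z": 0,"wx": 0,"wy": 0,"wz": 0,"grip": 0.25}
    - {"x": 0.036,"y": -0.006,"z": 0,"wx": 0,"wy": 0,"wz": 0,"grip": 0.25}
    - {"x": 0.036,"y": -0.006,"z": 0,"wx": 0,"wy": 0,"wz": 0,"grip": 0.25}
    - {"x": 0.036,"y": -0.006,"z": 0,"wx": 0,"wy": 0,"wz": 0,"grip": 0.25}
    - {"x": 0.036,"y": -0.006,"z": 0,"wx": 0,"wy": 0,"wz": 0,"grip": 0.25}
    - {"x": 0.032,"y": -0.006,"z": 0,"wx": 0,"wy": 0,"wz": 0,"grip": 0.25}
    - {"x": 0.019,"y": -0.0054,"z": 0,"wx": 0,"wy": 0,"wz": 0,"grip": 0.25}
    - {"x": 0,"y": 0,"z": 0,"wx": 0,"wy": 0,"wz": 0,"grip": 0.25}
    - {"x": 0,"y": 0,"z": 0,"wx": 0,"wy": 0,"wz": 0,"grip": 0.25}

```text
clock: 6.65
eef_pos: [459.0, 5.9, 186.9]
eef_rot: [3.141, 0.0, 1.571]
wrist_force: [0.4, 0.8, -2.0]
finger_gap: 37.8
```

```bash
python3 st.py;  python3 - <<'E'
from h import *
p,d=manip.camera("scene"); np.save("s1.npy",p); crop(p,228,245,45,6,"pics/a1.png"); cv2.imwrite("pics/a1full.png",p[:,:,::-1])
p,d=manip.camera("top"); np.save("t1.npy",p); crop(p,180,239,45,6,"pics/a2.png")
a=np.hstack([cv2.imread("pics/a1.png")[:,:400],cv2.imread("pics/a2.png")[:,:400]]);
a=np.hstack([cv2.imread("pics/a1.png"),cv2.imread("pics/a2.png")]); cv2.imwrite("pics/a.png",cv2.resize(a,None,fx=.74,fy=.74))
E
```

```text
clock 6.65
joints [-0.067  0.113  1.791 -0.     1.237 -0.067]
eef_pos [459.038   5.886 186.881]
eef_rot [3.141 0.    1.571]
wrist_force [ 0.378  0.776 -1.997]
moment [-0.015 -0.084  0.009]
finger_gap 37.806
```

View pics/a.png

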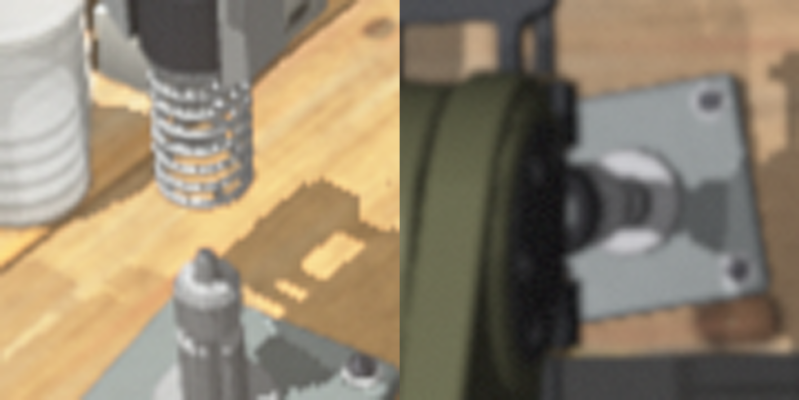

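Call:
play_rows:
  commands:
    - {"x": 0,"y": 0,"z": 0.01,"wx": 0,"wy": 0,"wz": 0,"grip": 0.25}
    - {"x": 0,"y": 0,"z": 0.01,"wx": 0,"wy": 0,"wz": 0,"grip": 0.25}
    - {"x": 0,"y": 0,"z": 0.01,"wx": 0,"wy": 0,"wz": 0,"grip": 0.25}
    - {"x": 0,"y": 0,"z": 0.008,"wx": 0,"wy": 0,"wz": 0,"grip": 0.25}
    - {"x": 0,"y": 0,"z": 0.003,"wx": 0,"wy": 0,"wz": 0,"grip": 0.25}
    - {"x": 0,"y": 0,"z": 0.002,"wx": 0,"wy": 0,"wz": 0,"grip": 0.25}
    - {"x": 0,"y": 0,"z": 0.002,"wx": 0,"wy": 0,"wz": 0,"grip": 0.25}
    - {"x": 0,"y": 0,"z": 0,"wx": 0,"wy": 0,"wz": 0,"grip": 0.25}

```text
clock: 7.75
eef_pos: [459.0, 6.4, 141.7]
eef_rot: [3.141, 0.0, 1.571]
wrist_force: [-1.4, 0.4, 1.6]
finger_gap: 37.7
```

```bash
python3 st.py;  python3 - <<'E'
from h import *
p,d=manip.camera("scene"); np.save("s2.npy",p); crop(p,228,262,40,8,"pics/b1.png")
E
```

```text
clock 7.75
joints [-0.066  0.165  1.845  0.     1.131 -0.066]
eef_pos [458.998   6.446 141.693]
eef_rot [3.141 0.    1.571]
wrist_force [-1.37   0.385  1.559]
moment [-0.007  0.196  0.031]
finger_gap 37.717
```

View pics/b1.png

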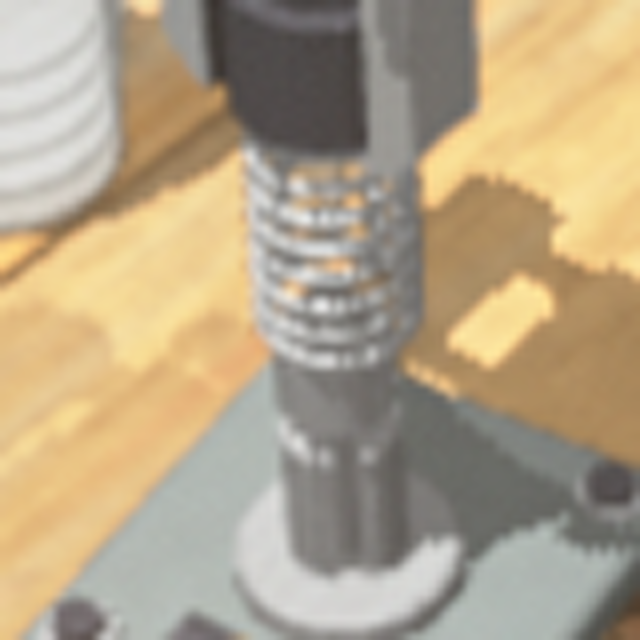

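Call:
play_rows:
  commands:
    - {"x": 0,"y": -0.001,"z": 0,"wx": 0,"wy": 0,"wz": 0,"grip": 0.25}
    - {"x": 0,"y": 0,"z": 0,"wx": 0,"wy": 0,"wz": 0,"grip": 0.25}

```text
clock: 8.05
eef_pos: [458.1, 6.4, 141.7]
eef_rot: [3.141, 0.0, 1.571]
wrist_force: [1.4, -0.2, 0.5]
finger_gap: 37.6
```

```bash
python3 st.py
```

```text
clock 8.05
joints [-0.066  0.163  1.847  0.     1.13  -0.066]
eef_pos [458.121   6.41  141.72 ]
eef_rot [3.141 0.    1.571]
wrist_force [ 1.406 -0.172  0.471]
moment [-0.022 -0.555  0.016]
finger_gap 37.639
```

Call:
play_rows:
  commands:
    - {"x": 0,"y": 0,"z": 0.001,"wx": 0,"wy": 0,"wz": -4,"grip": 0.25}
    - {"x": 0,"y": 0,"z": 0,"wx": 0,"wy": 0,"wz": -4,"grip": 0.25}
    - {"x": 0,"y": 0,"z": 0,"wx": 0,"wy": 0,"wz": -4,"grip": 0.25}
    - {"x": 0,"y": 0,"z": 0,"wx": 0,"wy": 0,"wz": 0,"grip": 0.25}

```text
clock: 8.55
eef_pos: [458.0, 6.6, 140.6]
eef_rot: [3.141, -0.0, 1.78]
wrist_force: [1.2, 1.6, 0.9]
finger_gap: 37.7
```

```bash
python3 st.py
```

```text
clock 8.55
joints [-0.066  0.165  1.848  0.     1.128 -0.276]
eef_pos [457.971   6.555 140.586]
eef_rot [ 3.141 -0.     1.78 ]
wrist_force [1.248 1.565 0.877]
moment [ 0.344 -0.354 -0.002]
finger_gap 37.682
```

Call:
play_rows:
  commands:
    - {"x": 0.0005,"y": 0.0006,"z": 0,"wx": 0,"wy": 0,"wz": 0,"grip": 0.25}
    - {"x": 0,"y": 0,"z": 0,"wx": 0,"wy": 0,"wz": -4,"grip": 0.25}
    - {"x": 0,"y": 0,"z": 0,"wx": 0,"wy": 0,"wz": -4,"grip": 0.25}
    - {"x": 0,"y": 0,"z": 0,"wx": 0,"wy": 0,"wz": 0,"grip": 0.25}

```text
clock: 9.05
eef_pos: [458.2, 7.1, 140.4]
eef_rot: [-3.141, -0.0, 1.919]
wrist_force: [-0.1, 2.6, 1.9]
finger_gap: 37.7
```

```bash
python3 st.py
```

```text
clock 9.05
joints [-0.064  0.166  1.847  0.     1.129 -0.413]
eef_pos [458.236   7.122 140.395]
eef_rot [-3.141 -0.     1.919]
wrist_force [-0.142  2.638  1.881]
moment [ 0.349  0.007 -0.009]
finger_gap 37.737
```

Call:
play_rows:
  commands:
    - {"x": 0,"y": 0,"z": 0,"wx": 0,"wy": 0,"wz": -4,"grip": 0.25}
    - {"x": 0,"y": 0,"z": 0,"wx": 0,"wy": 0,"wz": -4,"grip": 0.25}
    - {"x": 0,"y": 0,"z": 0,"wx": 0,"wy": 0,"wz": 0,"grip": 0.25}

```text
clock: 9.43
eef_pos: [458.3, 7.1, 140.4]
eef_rot: [-3.141, -0.0, 2.058]
wrist_force: [-0.2, 0.8, 1.2]
finger_gap: 37.8
```

```bash
python3 st.py
```

```text
clock 9.425
joints [-0.064  0.166  1.847  0.     1.129 -0.551]
eef_pos [458.251   7.118 140.419]
eef_rot [-3.141 -0.     2.058]
wrist_force [-0.187  0.777  1.199]
moment [ 0.415 -0.015 -0.032]
finger_gap 37.832
```

Call:
play_rows:
  commands:
    - {"x": 0,"y": 0,"z": 0,"wx": 0,"wy": 0,"wz": -4,"grip": 0.25}
    - {"x": 0,"y": 0,"z": 0,"wx": 0,"wy": 0,"wz": -4,"grip": 0.25}
    - {"x": 0,"y": 0,"z": 0,"wx": 0,"wy": 0,"wz": 0,"grip": 0.25}

```text
clock: 9.8
eef_pos: [458.2, 7.1, 140.4]
eef_rot: [-3.141, -0.0, 2.197]
wrist_force: [0.3, 2.1, 0.8]
finger_gap: 37.7
```

```bash
python3 st.py
```

```text
clock 9.8
joints [-0.065  0.166  1.847  0.     1.129 -0.69 ]
eef_pos [458.242   7.084 140.385]
eef_rot [-3.141 -0.     2.197]
wrist_force [0.253 2.066 0.8  ]
moment [0.484 0.044 0.044]
finger_gap 37.689
```

Call:
play_rows:
  commands:
    - {"x": 0,"y": 0,"z": 0,"wx": 0,"wy": 0,"wz": -4,"grip": 0.25}
    - {"x": 0,"y": 0,"z": 0,"wx": 0,"wy": 0,"wz": -4,"grip": 0.25}
    - {"x": 0,"y": 0,"z": 0,"wx": 0,"wy": 0,"wz": 0,"grip": 0.25}

```text
clock: 10.18
eef_pos: [458.1, 6.9, 140.2]
eef_rot: [-3.141, -0.0, 2.336]
wrist_force: [-0.6, 0.0, -1.1]
finger_gap: 37.8
```

```bash
python3 st.py
```

```text
clock 10.175
joints [-0.065  0.166  1.848 -0.     1.128 -0.83 ]
eef_pos [458.147   6.888 140.189]
eef_rot [-3.141 -0.     2.336]
wrist_force [-0.612  0.04  -1.119]
moment [-0.026 -0.156  0.032]
finger_gap 37.775
```

Call:
play_rows:
  commands:
    - {"x": 0,"y": 0,"z": 0.0015,"wx": 0,"wy": 0,"wz": 0,"grip": 0.25}
    - {"x": 0,"y": 0,"z": 0.0015,"wx": 0,"wy": 0,"wz": 0,"grip": 0.25}
    - {"x": 0,"y": 0,"z": 0.0015,"wx": 0,"wy": 0,"wz": 0,"grip": 0.25}
    - {"x": 0,"y": 0,"z": 0,"wx": 0,"wy": 0,"wz": 0,"grip": 0.25}

```text
clock: 10.68
eef_pos: [458.3, 7.0, 135.8]
eef_rot: [-3.141, -0.0, 2.339]
wrist_force: [-0.1, -0.4, -2.0]
finger_gap: 37.8
```

```bash
python3 st.py
```

```text
clock 10.675
joints [-0.065  0.172  1.852 -0.     1.118 -0.833]
eef_pos [458.272   7.038 135.797]
eef_rot [-3.141 -0.     2.339]
wrist_force [-0.097 -0.353 -2.016]
moment [ 0.057 -0.064 -0.029]
finger_gap 37.786
```

Call:
play_rows:
  commands:
    - {"x": 0,"y": 0,"z": 0.002,"wx": 0,"wy": 0,"wz": 0,"grip": 0.25}
    - {"x": 0,"y": 0,"z": 0.002,"wx": 0,"wy": 0,"wz": 0,"grip": 0.25}
    - {"x": 0,"y": 0,"z": 0.002,"wx": 0,"wy": 0,"wz": 0,"grip": 0.25}
    - {"x": 0,"y": 0,"z": 0.002,"wx": 0,"wy": 0,"wz": 0,"grip": 0.25}
    - {"x": 0,"y": 0,"z": 0,"wx": 0,"wy": 0,"wz": 0,"grip": 0.25}
    - {"x": 0,"y": 0,"z": 0,"wx": 0,"wy": 0,"wz": 0,"grip": 0.25}

```text
clock: 11.42
eef_pos: [458.4, 7.0, 128.0]
eef_rot: [3.142, 0.0, 2.339]
wrist_force: [0.3, -0.3, -2.5]
finger_gap: 37.4
```

```bash
python3 st.py;  python3 - <<'E'
from h import *
p,d=manip.camera("scene"); np.save("s3.npy",p); crop(p,228,265,40,8,"pics/c1.png")
E
```

```text
clock 11.425
joints [-0.065  0.182  1.86  -0.     1.099 -0.833]
eef_pos [458.363   7.043 127.983]
eef_rot [3.142 0.    2.339]
wrist_force [ 0.276 -0.314 -2.518]
moment [ 0.014 -0.076 -0.032]
finger_gap 37.386
```

View pics/c1.png

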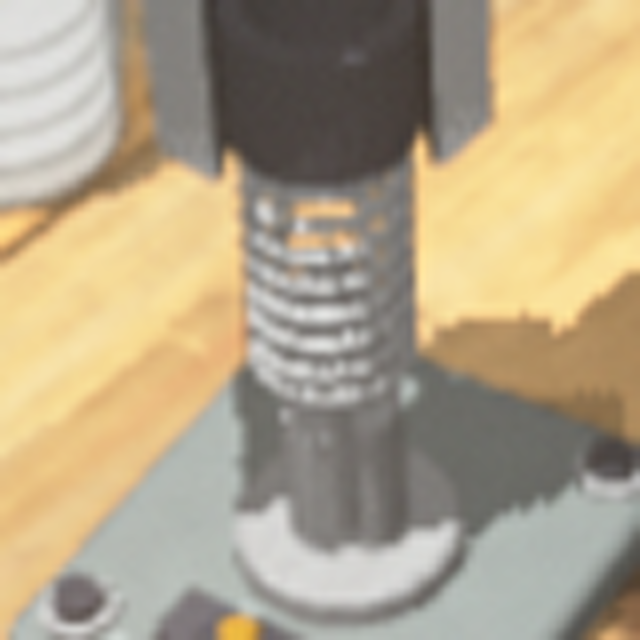

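Call:
play_rows:
  commands:
    - {"x": 0,"y": 0,"z": 0.002,"wx": 0,"wy": 0,"wz": 0,"grip": 0.25}
    - {"x": 0,"y": 0,"z": 0.002,"wx": 0,"wy": 0,"wz": 0,"grip": 0.25}
    - {"x": 0,"y": 0,"z": 0.002,"wx": 0,"wy": 0,"wz": 0,"grip": 0.25}
    - {"x": 0,"y": 0,"z": 0.002,"wx": 0,"wy": 0,"wz": 0,"grip": 0.25}
    - {"x": 0,"y": 0,"z": 0.002,"wx": 0,"wy": 0,"wz": 0,"grip": 0.25}
    - {"x": 0,"y": 0,"z": 0.001,"wx": 0,"wy": 0,"wz": 0,"grip": 0.25}
    - {"x": 0,"y": 0,"z": 0,"wx": 0,"wy": 0,"wz": 0,"grip": 0.25}
    - {"x": 0,"y": 0,"z": 0,"wx": 0,"wy": 0,"wz": 4,"grip": 0.25}
    - {"x": 0,"y": 0,"z": 0,"wx": 0,"wy": 0,"wz": 4,"grip": 0.25}
    - {"x": 0,"y": 0,"z": 0,"wx": 0,"wy": 0,"wz": 0,"grip": 0.25}

```text
clock: 12.72
eef_pos: [458.4, 7.1, 117.0]
eef_rot: [3.141, 0.0, 2.2]
wrist_force: [0.1, 0.8, -2.4]
finger_gap: 37.7
```

```bash
python3 st.py
```

```text
clock 12.725
joints [-0.065  0.197  1.871 -0.     1.073 -0.694]
eef_pos [458.394   7.052 117.021]
eef_rot [3.141 0.    2.2  ]
wrist_force [ 0.138  0.754 -2.414]
moment [-0.007 -0.166 -0.017]
finger_gap 37.668
```

Call:
play_rows:
  commands:
    - {"x": 0,"y": 0,"z": 0,"wx": 0,"wy": 0,"wz": 5,"grip": 0.25}
    - {"x": 0,"y": 0,"z": 0,"wx": 0,"wy": 0,"wz": 5,"grip": 0.25}
    - {"x": 0,"y": 0,"z": 0,"wx": 0,"wy": 0,"wz": 5,"grip": 0.25}
    - {"x": 0,"y": 0,"z": 0.001,"wx": 0,"wy": 0,"wz": 5,"grip": 0.25}
    - {"x": 0,"y": 0,"z": 0.001,"wx": 0,"wy": 0,"wz": 5,"grip": 0.25}
    - {"x": 0,"y": 0,"z": 0.001,"wx": 0,"wy": 0,"wz": 5,"grip": 0.25}
    - {"x": 0,"y": 0,"z": 0.001,"wx": 0,"wy": 0,"wz": 4,"grip": 0.25}
    - {"x": 0,"y": 0,"z": 0.001,"wx": 0,"wy": 0,"wz": 4,"grip": 0.25}
    - {"x": 0,"y": 0,"z": 0,"wx": 0,"wy": 0,"wz": 0,"grip": 0.25}

```text
clock: 13.85
eef_pos: [458.5, 7.2, 112.2]
eef_rot: [3.141, -0.0, 1.538]
wrist_force: [-0.9, 2.0, 1.6]
finger_gap: 37.8
```

```bash
python3 st.py
```

```text
clock 13.85
joints [-0.064  0.204  1.875  0.     1.061 -0.032]
eef_pos [458.48    7.212 112.202]
eef_rot [ 3.141 -0.     1.538]
wrist_force [-0.911  2.038  1.634]
moment [ 0.476  0.078 -0.002]
finger_gap 37.836
```

Call:
play_rows:
  commands:
    - {"x": 0,"y": 0,"z": 0,"wx": 0,"wy": 0,"wz": 4,"grip": 0.25}
    - {"x": 0,"y": 0,"z": 0,"wx": 0,"wy": 0,"wz": 4,"grip": 0.25}
    - {"x": 0,"y": 0,"z": 0,"wx": 0,"wy": 0,"wz": 4,"grip": 0.25}
    - {"x": 0,"y": 0,"z": 0,"wx": 0,"wy": 0,"wz": 0,"grip": 0.25}

```text
clock: 14.35
eef_pos: [458.5, 7.2, 112.2]
eef_rot: [3.141, -0.0, 1.33]
wrist_force: [-1.0, 2.8, 1.2]
finger_gap: 37.6
```

```bash
python3 st.py
```

```text
clock 14.35
joints [-0.064  0.204  1.875  0.     1.061  0.177]
eef_pos [458.472   7.218 112.155]
eef_rot [ 3.141 -0.     1.33 ]
wrist_force [-0.968  2.776  1.204]
moment [0.643 0.01  0.037]
finger_gap 37.611
```

Call:
play_rows:
  commands:
    - {"x": 0.0005,"y": 0,"z": 0,"wx": 0,"wy": 0,"wz": 4,"grip": 0.25}
    - {"x": 0,"y": 0,"z": 0,"wx": 0,"wy": 0,"wz": 4,"grip": 0.25}
    - {"x": 0,"y": 0,"z": 0,"wx": 0,"wy": 0,"wz": 0,"grip": 0.25}

```text
clock: 14.72
eef_pos: [458.6, 7.5, 112.0]
eef_rot: [3.141, -0.0, 1.19]
wrist_force: [1.0, 2.3, -0.2]
finger_gap: 37.8
```

```bash
python3 st.py
```

```text
clock 14.725
joints [-0.063  0.205  1.875  0.     1.061  0.317]
eef_pos [458.645   7.549 112.005]
eef_rot [ 3.141 -0.     1.19 ]
wrist_force [ 0.985  2.325 -0.244]
moment [ 0.52  -0.326  0.001]
finger_gap 37.774
```

Call:
play_rows:
  commands:
    - {"x": 0,"y": 0,"z": 0.001,"wx": 0,"wy": 0,"wz": 4,"grip": 0.25}
    - {"x": 0,"y": 0,"z": 0,"wx": 0,"wy": 0,"wz": 0,"grip": 0.25}

```text
clock: 14.98
eef_pos: [458.7, 7.5, 111.0]
eef_rot: [3.141, -0.0, 1.121]
wrist_force: [1.8, 1.5, -0.9]
finger_gap: 37.7
```

```bash
python3 st.py
```

```text
clock 14.975
joints [-0.063  0.206  1.876  0.     1.059  0.387]
eef_pos [458.665   7.534 110.994]
eef_rot [ 3.141 -0.     1.121]
wrist_force [ 1.83   1.489 -0.862]
moment [ 0.539 -0.537  0.019]
finger_gap 37.705
```

Call:
play_rows:
  commands:
    - {"x": 0,"y": 0,"z": 0.001,"wx": 0,"wy": 0,"wz": 3,"grip": 0.25}
    - {"x": 0,"y": 0,"z": 0,"wx": 0,"wy": 0,"wz": 0,"grip": 0.25}

```text
clock: 15.22
eef_pos: [458.7, 7.5, 110.0]
eef_rot: [3.141, -0.0, 1.068]
wrist_force: [2.4, 2.7, -0.8]
finger_gap: 37.4
```

```bash
python3 st.py; python3 - <<'E'
from h import *
p,d=manip.camera("scene"); np.save("s4.npy",p); crop(p,228,270,40,8,"pics/d1.png")
E
```

```text
clock 15.225
joints [-0.063  0.208  1.877  0.     1.056  0.439]
eef_pos [458.666   7.544 110.046]
eef_rot [ 3.141 -0.     1.068]
wrist_force [ 2.401  2.716 -0.786]
moment [ 0.585 -0.618 -0.027]
finger_gap 37.437
```

View pics/d1.png

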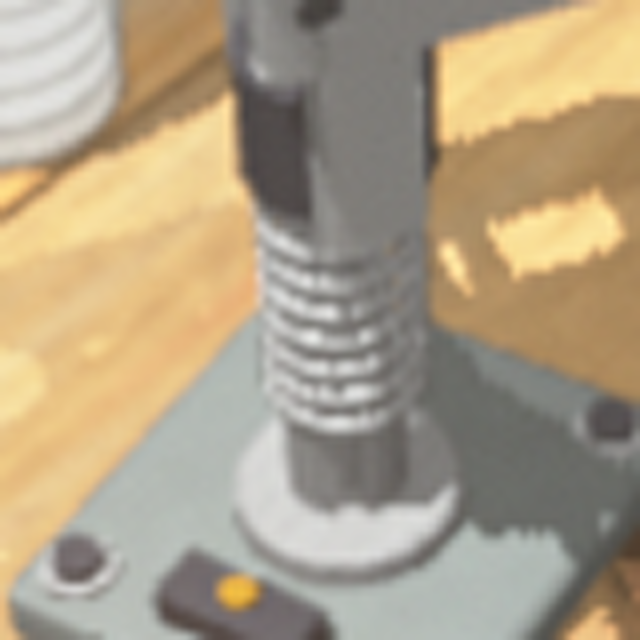

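Call:
play_rows:
  commands:
    - {"x": 0.001,"y": 0.0003,"z": 0,"wx": 0,"wy": 0,"wz": 0,"grip": 0.25}
    - {"x": 0,"y": 0,"z": 0,"wx": 0,"wy": 0,"wz": 0,"grip": 0.25}

```text
clock: 15.52
eef_pos: [459.0, 8.1, 109.8]
eef_rot: [-3.141, 0.001, 1.066]
wrist_force: [1.8, 0.5, -1.1]
finger_gap: 37.6
```

```bash
python3 st.py; python3 - <<'E'
from h import *
cs=Cam("scene"); t=np.linspace(0,6.28,100)
for z in(50,54,58,62): print(z, cs.proj(np.c_[459+17*np.cos(t),7+17*np.sin(t),z+0*t])[:,1].max()+.6)
print((cs.proj([[459,7,24]])))
E
```

```text
clock 15.525
joints [-0.062  0.21   1.875 -0.     1.057  0.443]
eef_pos [459.013   8.128 109.812]
eef_rot [-3.141e+00  1.000e-03  1.066e+00]
wrist_force [ 1.816  0.537 -1.107]
moment [ 0.097 -0.179 -0.029]
finger_gap 37.64
50 286.26896170509576
54 284.524594023297
58 282.767818649342
62 280.9985182503955
[[231.22697062 288.88973323]]
```

Call:
play_rows:
  commands:
    - {"x": 0,"y": 0.0005,"z": 0.001,"wx": 0,"wy": 0,"wz": 0,"grip": 0.25}
    - {"x": 0,"y": 0,"z": 0.001,"wx": 0,"wy": 0,"wz": 0,"grip": 0.25}
    - {"x": 0,"y": 0,"z": 0.001,"wx": 0,"wy": 0,"wz": 0,"grip": 0.25}
    - {"x": 0,"y": 0,"z": 0,"wx": 0,"wy": 0,"wz": 0,"grip": 0.25}

```text
clock: 16.02
eef_pos: [459.5, 8.0, 106.8]
eef_rot: [-3.141, 0.0, 1.065]
wrist_force: [-0.1, -0.2, -1.7]
finger_gap: 37.8
```

```bash
python3 st.py
```

```text
clock 16.025
joints [-0.062  0.215  1.877 -0.     1.05   0.443]
eef_pos [459.533   7.997 106.787]
eef_rot [-3.141  0.     1.065]
wrist_force [-0.106 -0.219 -1.65 ]
moment [-0.068 -0.046 -0.036]
finger_gap 37.772
```

Call:
play_rows:
  commands:
    - {"x": 0,"y": 0,"z": 0.002,"wx": 0,"wy": 0,"wz": 0,"grip": 0.25}
    - {"x": 0,"y": 0,"z": 0.002,"wx": 0,"wy": 0,"wz": 0,"grip": 0.25}
    - {"x": 0,"y": 0,"z": 0.002,"wx": 0,"wy": 0,"wz": 0,"grip": 0.25}
    - {"x": 0,"y": 0,"z": 0.002,"wx": 0,"wy": 0,"wz": 0,"grip": 0.25}
    - {"x": 0,"y": 0,"z": 0.002,"wx": 0,"wy": 0,"wz": 0,"grip": 0.25}

```text
clock: 16.65
eef_pos: [459.7, 8.0, 96.8]
eef_rot: [3.142, -0.0, 1.065]
wrist_force: [0.5, -0.5, -2.2]
finger_gap: 37.7
```

```bash
python3 st.py
```

```text
clock 16.65
joints [-0.062  0.23   1.885  0.     1.026  0.443]
eef_pos [459.651   8.022  96.816]
eef_rot [ 3.142 -0.     1.065]
wrist_force [ 0.461 -0.53  -2.24 ]
moment [-0.023 -0.053  0.024]
finger_gap 37.663
```

Call:
play_rows:
  commands:
    - {"x": 0,"y": 0,"z": 0.002,"wx": 0,"wy": 0,"wz": 0,"grip": 0.25}
    - {"x": 0,"y": 0,"z": 0.002,"wx": 0,"wy": 0,"wz": 0,"grip": 0.25}
    - {"x": 0,"y": 0,"z": 0.002,"wx": 0,"wy": 0,"wz": 0,"grip": 0.25}
    - {"x": 0,"y": 0,"z": 0.002,"wx": 0,"wy": 0,"wz": 0,"grip": 0.25}
    - {"x": 0,"y": 0,"z": 0.002,"wx": 0,"wy": 0,"wz": 0,"grip": 0.25}
    - {"x": 0,"y": 0,"z": 0.002,"wx": 0,"wy": 0,"wz": 0,"grip": 0.25}
    - {"x": 0,"y": 0,"z": 0.002,"wx": 0,"wy": 0,"wz": 0,"grip": 0.25}
    - {"x": 0,"y": 0,"z": 0.001,"wx": 0,"wy": 0,"wz": 0,"grip": 0.25}
    - {"x": 0,"y": 0,"z": 0,"wx": 0,"wy": 0,"wz": 0,"grip": 0.25}

```text
clock: 17.77
eef_pos: [459.6, 8.0, 81.9]
eef_rot: [-3.142, 0.0, 1.065]
wrist_force: [-0.3, -0.1, -0.8]
finger_gap: 37.7
```

```bash
python3 st.py
```

```text
clock 17.775
joints [-0.062  0.253  1.897  0.     0.991  0.443]
eef_pos [459.636   8.     81.917]
eef_rot [-3.142  0.     1.065]
wrist_force [-0.304 -0.134 -0.793]
moment [-0.006 -0.058 -0.012]
finger_gap 37.66
```

Contact has begun at about the expected seat height. I'll press a little more.

Call:
play_rows:
  commands:
    - {"x": 0,"y": 0,"z": 0.001,"wx": 0,"wy": 0,"wz": 0,"grip": 0.25}
    - {"x": 0,"y": 0,"z": 0.001,"wx": 0,"wy": 0,"wz": 0,"grip": 0.25}
    - {"x": 0,"y": 0,"z": 0,"wx": 0,"wy": 0,"wz": 0,"grip": 0.25}

```text
clock: 18.15
eef_pos: [459.7, 8.0, 80.0]
eef_rot: [3.141, -0.0, 1.065]
wrist_force: [-0.1, -0.5, 0.9]
finger_gap: 37.2
```

```bash
python3 st.py; python3 - <<'E'
from h import *
p,d=manip.camera("scene"); np.save("s5.npy",p); crop(p,228,270,40,8,"pics/f1.png")
E
```

```text
clock 18.15
joints [-0.062  0.256  1.899 -0.     0.986  0.443]
eef_pos [459.745   7.987  80.04 ]
eef_rot [ 3.141 -0.     1.065]
wrist_force [-0.111 -0.528  0.932]
moment [-0.009  0.033  0.007]
finger_gap 37.234
```

View pics/f1.png

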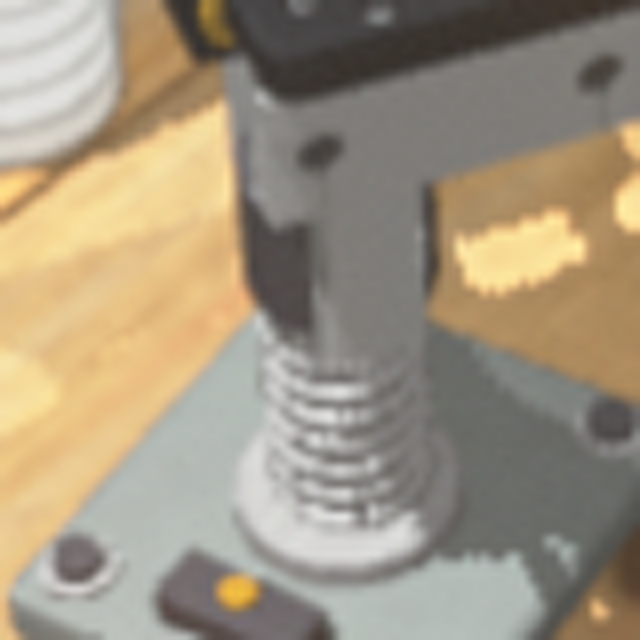

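Call:
play_rows:
  commands:
    - {"x": 0,"y": 0,"z": -0.001,"wx": 0,"wy": 0,"wz": 0,"grip": 0.25}
    - {"x": 0,"y": 0,"z": 0,"wx": 0,"wy": 0,"wz": 0,"grip": 0.45}
    - {"x": 0,"y": 0,"z": 0,"wx": 0,"wy": 0,"wz": 0,"grip": 0.6}
    - {"x": 0,"y": 0,"z": 0,"wx": 0,"wy": 0,"wz": 0,"grip": 0.75}
    - {"x": 0,"y": 0,"z": 0,"wx": 0,"wy": 0,"wz": 0,"grip": 0.75}
    - {"x": 0,"y": 0,"z": 0,"wx": 0,"wy": 0,"wz": 0,"grip": 0.75}
    - {"x": 0,"y": 0,"z": 0,"wx": 0,"wy": 0,"wz": 0,"grip": 0.75}

```text
clock: 19.08
eef_pos: [459.7, 8.0, 81.0]
eef_rot: [3.142, -0.0, 1.065]
wrist_force: [-0.3, -0.6, -0.1]
finger_gap: 70.8
```

```bash
python3 st.py; python3 - <<'E'
from h import *
p,d=manip.camera("scene"); crop(p,228,270,40,8,"pics/f2.png")
E
```

```text
clock 19.075
joints [-0.062  0.255  1.898 -0.     0.989  0.443]
eef_pos [459.651   8.018  80.969]
eef_rot [ 3.142 -0.     1.065]
wrist_force [-0.262 -0.568 -0.122]
moment [-0.026 -0.07   0.058]
finger_gap 70.823
```

View pics/f2.png

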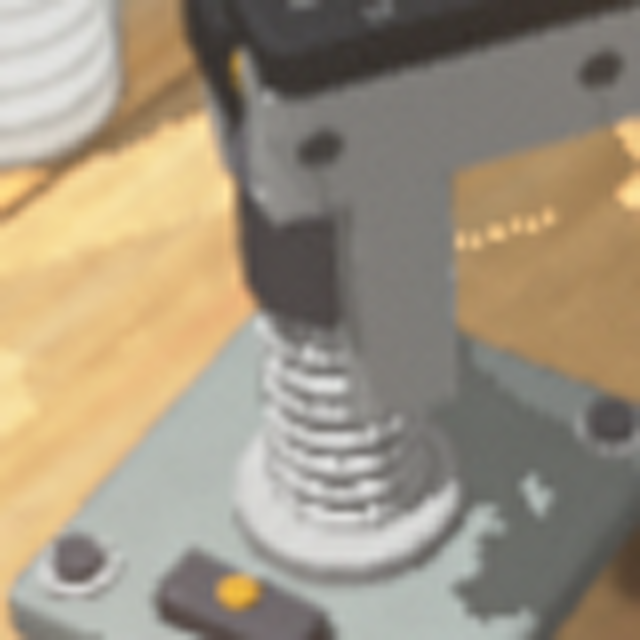

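The fingers are clear of the ferrule and the spring stands on the seat (bottom coil at about (340,520) in the crop). I'll raise the arm straight up.

Call:
play_rows:
  commands:
    - {"x": 0,"y": 0,"z": -0.01,"wx": 0,"wy": 0,"wz": 0,"grip": 0.75}
    - {"x": 0,"y": 0,"z": -0.02,"wx": 0,"wy": 0,"wz": 0,"grip": 0.75}
    - {"x": 0,"y": 0,"z": -0.03,"wx": 0,"wy": 0,"wz": 0,"grip": 0.75}
    - {"x": 0,"y": 0,"z": -0.03,"wx": 0,"wy": 0,"wz": 0,"grip": 0.75}
    - {"x": 0,"y": 0,"z": -0.03,"wx": 0,"wy": 0,"wz": 0,"grip": 0.75}
    - {"x": 0,"y": 0,"z": -0.02,"wx": 0,"wy": 0,"wz": 0,"grip": 0.75}
    - {"x": 0,"y": 0,"z": 0,"wx": 0,"wy": 0,"wz": 0,"grip": 0.75}
    - {"x": 0,"y": 0,"z": 0,"wx": 0,"wy": 0,"wz": 0,"grip": 0.75}

```text
clock: 20.12
eef_pos: [459.3, 8.0, 220.3]
eef_rot: [-3.141, 0.0, 1.065]
wrist_force: [0.4, 0.2, 0.1]
finger_gap: 70.7
```

```bash
python3 st.py; python3 - <<'E'
from h import *
p,d=manip.camera("scene"); cv2.imwrite("pics/end.png",p[:,:,::-1]); crop(p,228,265,40,8,"pics/f3.png")
cs=Cam("scene"); t=np.linspace(0,2*np.pi,80)
im=cv2.imread("pics/f3.png")
for z,r in((24,17),(114,19)):
    q=((cs.proj(np.c_[459+r*np.cos(t),7+r*np.sin(t),z+0*t])+[-.5,.6]-[188,225]+.5)*8).astype(int); cv2.polylines(im,[q],True,(0,0,255),1)
cv2.imwrite("pics/f3o.png",im)
E
```

```text
clock 20.125
joints [-0.062  0.084  1.743  0.     1.315  0.443]
eef_pos [459.316   8.027 220.297]
eef_rot [-3.141  0.     1.065]
wrist_force [0.446 0.172 0.055]
moment [ 0.008 -0.043 -0.012]
finger_gap 70.713
```

View pics/f3o.png

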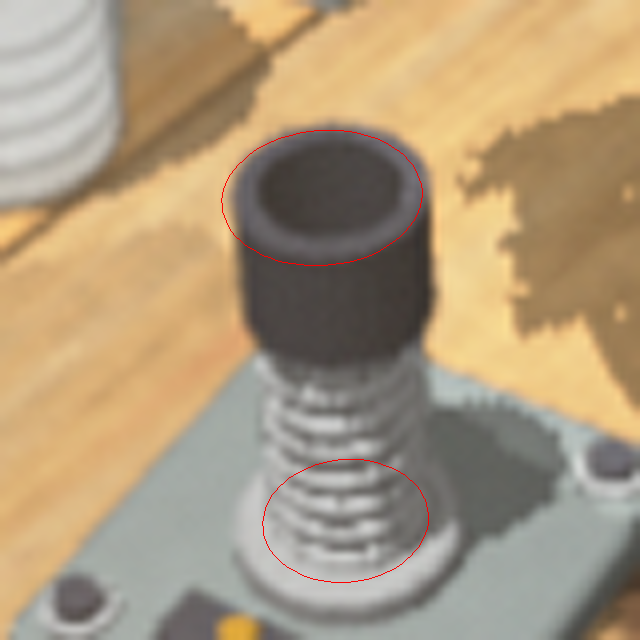

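View pics/end.png

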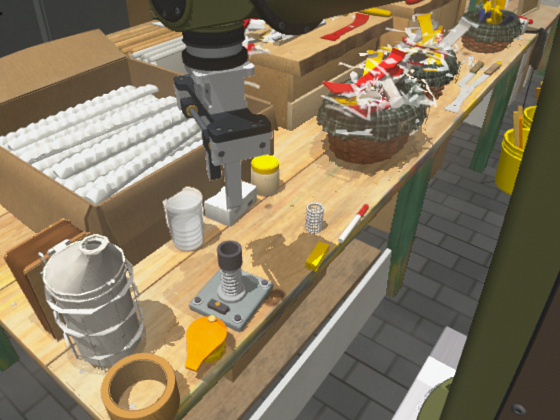

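```bash
python3 - <<'E'
from h import *
cs=Cam("scene")
p,d=manip.camera("scene")
d0=np.load("scene0_d.npy")
vv,uu=np.mgrid[0:420,0:560]
def rep(d,u0,u1,v0,v1):
    P=cs.pts(np.c_[uu.ravel(),vv.ravel()],d.ravel()).reshape(420,560,3)[v0:v1,u0:u1]; 
    for v in range(0,v1-v0,2): print(v0+v, np.round(np.median(P[v],0),1))
print("initial"); rep(d0,314,321,150,194)
print("now"); rep(d,228,234,240,298)
E
```

```text
initial
150 [ 6.106e+02 -4.917e+02  4.000e-01]
152 [ 530.9 -354.7   88.4]
154 [ 528.8 -352.9   84.1]
156 [ 529.7 -355.    79. ]
158 [ 526.5 -351.8   74.8]
160 [ 512.8 -327.2   89. ]
162 [ 511.6 -326.7   84.1]
164 [ 511.7 -327.    79.4]
166 [ 511.7 -327.    75. ]
168 [ 511.3 -327.    69.6]
170 [ 510.5 -326.8   63.9]
172 [ 509.6 -328.    56.7]
174 [ 551.3 -396.5    0.7]
176 [ 509.7 -328.5   47.7]
178 [ 517.6 -336.    40.5]
180 [ 539.7 -375.8    1. ]
182 [ 509.9 -329.5   32.7]
184 [ 526.  -351.1    8.1]
186 [ 524.3 -355.4    2.1]
188 [ 511.7 -330.4   17. ]
190 [ 509.6 -332.9   10.5]
192 [ 511.9 -336.7    2. ]
now
240 [ 558.7 -102.9    0.6]
242 [466.7  -6.9 113.2]
244 [465.9  -5.8 110.2]
246 [466.3  -5.8 105.8]
248 [466.   -5.6 102.2]
250 [466.3  -5.3  97.6]
252 [466.8  -5.3  93. ]
254 [467.2  -4.5  88.9]
256 [446.1  16.7 112.8]
258 [444.   19.1 111.6]
260 [445.1  18.3 106.8]
262 [444.8  18.7 102.3]
264 [445.   19.   98.7]
266 [445.1  19.3  95.1]
268 [445.9  18.7  89.5]
270 [445.8  19.1  85.8]
272 [448.   17.5  77.9]
274 [448.4  17.1  73.8]
276 [453.   11.3  62. ]
278 [448.7  18.   65.4]
280 [450.5  15.9  58.4]
282 [450.7  14.9  51.7]
284 [449.3  17.6  51.2]
286 [454.7  12.7  39.5]
288 [449.3  18.5  42.4]
290 [451.2  16.8  35.9]
292 [451.1  16.8  27.7]
294 [450.8  18.   26.9]
296 [450.1  19.   23.9]
```

```bash
python3 -c "
from cell import manip
print(manip.sign_off())"
```

```text
the job is handed in; nothing more can be done
None
```

The long spring is on the press rod, ferrule up, with its bottom coil on the seat. It is released, and I handed the job in at about 20 s of the 54 s allowed.

**How it went**
- I gripped the spring by the ferrule and set it on the rod tip with light pressure.
- Turning it about 44° counter-clockwise dropped the tang into the tip keyway.
- I eased it down to the ledge and turned it about 73° clockwise until the tang found the sleeve keyway. I shifted it sideways by about 1–2 mm there to stop it rubbing.
- It then ran down to the seat. No reading between moves showed more than about 4 N along the axis; the limit is 20 N.

**Last checks**
- **Height:** the depth picture puts the ferrule rim about 24 mm higher than when the spring stood on the bench. That matches the seat height.
- **Position:** the bottom coil appears at seat level and centred on the collar, and the spring looks upright to about 0.03 rad.
- **Arm and bystanders:** the gripper is well clear above. The short spring, queen cage, jar and pen appear where they were; I judged this from the picture and did not measure it.

**What disagreed**
- The seat height worked out from contact force and the nominal spring rate came out 2–4 mm high. The same offset showed at the rod shoulder and the ledge, so I put it down to a small slip in the grip or force noise.
- In the scene camera the predicted outline of the bottom coil sat about 2 pixels below the real one. The rod's base showed the same offset in an earlier picture.

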